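# Load a connector barrel into the marking jig and index it to the marking head

### The job

Take the brass connector barrel out of the stock rack and lay it in the cradle of the marking jig's carriage, fully down and pushed up against the red end stop. Then pull the plunger knob, slide the carriage over towards the marking head and let the plunger snap fully into the hole of the marking position, with the barrel still home in its cradle. Leave the other barrels in the rack and everything else on the bench where it is.

Things in the scene. Friction and masses are not known exactly. Their poses are not given: they have to be found in the camera images.
- brass_barrel_center (a point): The brass connector barrel to be marked: a smooth cylinder 36 mm in diameter, 120 mm long, a dark band near each end, both ends alike, 0.17 to 0.35 kg. This point is its centre; its x axis runs along it (it may be rolled about x). It starts in one of the rack's three places, centre 46 mm above the table.
- alu_barrel_center (a point): Silver barrel with blue bands, same size; centre, x along it. Not wanted: stays in its place in the rack.
- black_barrel_center (a point): Black barrel with white bands, same size; centre, x along it. Not wanted: stays in its place in the rack.
- rack: Fixed stock rack, base 130 x 240 x 10 mm; origin under its centre. Barrels lie along its x axis (up to 8 mm off-centre), 80 mm apart along y, 44 mm free between them. Each rests on two rubber V notches 84 mm apart along it, 16 mm wide: 68 mm of its middle is free, underside 18 mm over the base. Notches are only 3 mm deep: pushed sideways, a barrel rolls out.
- seat (a point): Point on the jig's carriage where the centre of a barrel fully home in the cradle lies, 82 mm above the table; the barrel lies along this point's y axis, z is up. Cradle: two deep black V blocks 18 mm wide, centred 42 mm either side along y, 66 mm free between them; the carriage's plate is 36 mm below. The carriage travels towards -y.
- end_stop (a point): Centre of the face of the red end stop, on the carriage, 60 mm from the seat towards -y and at its height; same axes. The stop is 40 mm wide, its top 14 mm above this point. A barrel fully home touches this face with one end; the other (+y) end of the cradle is open.
- carriage (a joint): Carriage of the jig on its rails, in m: 0 at the loading position, where it starts locked; grows as it moves towards -y of the seat, up to 0.135 at the end of the rails. It slides with about 3 N. The marking position's hole is somewhere from 0.085 to 0.115: the brass index plate is adjustable and its exact place is not measured.
- plunger (a joint): Spring-loaded index plunger, upright on the carriage, in m: 0 with its 10 mm pin fully down in a hole, 0.010 with the pin riding on the index bar between holes, 0.020 fully up. The spring pushes down with 6 N at 0, 10 N at 0.020. Holes are 13 mm long: 1.5 mm play each way. Let go between holes, the pin rides on the bar and snaps into the next hole as the carriage is pushed over it.
- knob (a point): Centre of the plunger's black knob (round, upright, 30 mm in diameter, 30 mm high, red cap), 85 mm from the seat towards -x, 87 mm above the table when the pin is down; moves with plunger and carriage. Axes as the seat's. The 22 mm round housing under it has its top 21 mm under this point when the pin is down.
- marking_head (a point): Fixed nozzle tip of the white marking head on the jig, 112 mm above the table, beside the marking position: 31 mm on the +x side of the barrel's axis. Its post (34 x 40 mm, 150 mm high) stands 32 mm further towards +x, clear of barrel and knob.
- stripper: Wire stripper lying on the table, about 210 x 85 mm, 20 mm high; leave it alone.
- crimper: Crimping tool with red grips lying on the table, about 210 x 85 mm, 20 mm high; leave it alone.
- tape: Black roll of tape lying flat, 100 mm in diameter, 22 mm high; leave it alone.
- contact_bin: Clear open bin of gold contacts, 110 x 85 x 40 mm; leave it alone.
- dsub: Flat metal connector, 30 x 120 mm, 30 mm high; leave it alone.
- tie_cup: Cardboard cup of white cable ties, 72 mm in diameter, about 130 mm high with the ties; leave it alone.
Not all that is in view belongs to the job. Of the things shaped like the part that bears brass_barrel_center, the brass one is meant.

How it is judged:
On the way, in this order (a step that is already met when the one before it is completed fails the run):
1. the brass barrel lies home in the carriage's cradle against the end stop, let go, the carriage still locked at the loading position (x of brass_barrel_center in the frame of seat between -0.004 and 0.004 m and y of brass_barrel_center in the frame of seat between -0.003 and 0.003 m and z of brass_barrel_center in the frame of seat between -0.004 and 0.004 m and angle between the x axis of brass_barrel_center and the y axis of seat, either way round below 0.06 rad and value of joint carriage below 0.01 m and value of joint plunger below 0.003 m and contact force between the fingers and brass_barrel below 0.1 N and linear speed of brass_barrel below 0.02 m/s), for 0.2 s.
2. the plunger is pulled clear of its hole (value of joint plunger above 0.009 m), for 0.05 s.
3. the carriage has been slid away from the loading position (value of joint carriage above 0.04 m), for 0.05 s.
At the end, for the whole second after the job is handed in: Carriage locked at the marking position (joint 0.075 to 0.125, plunger within 2 mm of fully down); brass barrel at rest in its cradle, centre within 3 mm of the seat lengthwise, 4 mm across and in height, along it within 0.06 rad; other things within 30 mm of their start (x of brass_barrel_center in the frame of seat between -0.004 and 0.004 m and y of brass_barrel_center in the frame of seat between -0.003 and 0.003 m and z of brass_barrel_center in the frame of seat between -0.004 and 0.004 m and angle between the x axis of brass_barrel_center and the y axis of seat, either way round below 0.06 rad and value of joint carriage between 0.075 and 0.125 m and value of joint plunger below 0.002 m and linear speed of brass_barrel below 0.01 m/s and velocity of joint carriage below 0.01 m/s and distance of each of alu_barrel_center, black_barrel_center, stripper, crimper, tape, contact_bin, dsub, tie_cup from where it was at the start of the episode below 0.03 m); the robot touches nothing.
It fails at once if the brass barrel rolls away or is dropped down to the table (height (world z) of brass_barrel_center below 0.034 m).
It fails at once if another barrel is moved 30 mm or more from its place in the rack (distance of any of alu_barrel_center, black_barrel_center from where it was at the start of the episode above 0.03 m).
It fails at once if another thing on the bench is moved 30 mm or more (distance of any of stripper, crimper, tape, contact_bin, dsub, tie_cup from where it was at the start of the episode above 0.03 m).
It also fails if it takes over 51 s, if anything falls off the work surface, if the arm or the gripper's body presses on something with over 40 N, if the wrist force passes 120 N, or if a joint passes its speed limit or range.

### The arm

A 6-joint arm with a two-finger parallel gripper is mounted at the origin on the work surface. World frame = base frame: x ahead of the robot, y to its left, z up, the work surface at z = 0. Lengths are in m, angles in rad, forces in N, time in s.
With the tool pointing down it reaches from about 0.35 to 0.85 m from the base axis. Payload 8.1 kg.
Tool frame: the origin (TCP) lies at the centre of the arm's flange, where the gripper is bolted on; the fingertips stand 186 mm ahead of it and the grasp point (between the pads) lies 167 mm ahead of it; z points along the fingers, y is the line along which they close (so a half turn about z gives the same grasp; the last joint's range is limited). The gripper opens to 93 mm and grips with 3 to 60 N. Pads are 15 mm wide; open, the fingers measure 128 mm over their backs; the gripper's body (75 mm by 188 mm) begins 65 mm behind the grasp point.
Start: joints at [-0.085, 0.13, 1.488, -0, 1.523, -0.085], TCP at [0.6, 0, 0.405] pointing down, gripper open.
Joint ranges: [-2.96, 2.96], [-0.89, 2.26], [0.02, 2.5], [-1.34, 4.48], [0, 2.73], [-2.66, 2.66]. Speed limits (rad/s): [2.39, 2.39, 2.79, 3.14, 3.14, 3.14].

### API

Orientations are given as a rotation vector (axis times angle).
In Python, from plant import robot gives the robot as it stands.
- The arm moves only by the tool apply_moves, never from a script. Its argument "series" is a list of rows, each a list of 2 entries, a list of its own where there are three numbers: the shift along the tool's x, y, z in mm, then the turn, a rotation vector about the tool's x, y, z in rad. A call has 1 to 12 rows; each row shifts and turns the commanded pose from where the row before left it, along the tool's axes as they then stand; what a row does not reach is not made up. A row lasts 1/12 s, in which the tool goes at most 41.7 mm and 7.16 degrees, less where a joint would pass 70% of its speed; a pose out of reach is approached as far as the arm can. A call is refused whole if a number of a shift passes 41.7 or a number of a turn 0.125, either way. A call with a gripper value outside its range is refused whole. "claw" is the opening, from 0 (shut) to 1 (fully open), set as the call begins (left out, the last holds). The fingers move at their own pace and stop on an object; "newtons" is the grip in N (left out, the last holds). Time passes only in rows, so rows that do not move let the fingers close. It gives the time, the measured TCP pose, the force, the opening and the grip force at its end, in the units of the state.
- robot.read_state(): the state, without advancing time (a new reading comes with each control period).
- robot.read_camera(name): name is "scene" or "side" or "wrist"; returns (picture, depth): 420x560x3 uint8, blue, green, red; 420x560 float32, m along the optical axis (not along the pixel's ray), 0 where there is no reading.
- robot.calibration(name): a dict with "fx", "fy", "cx", "cy" (pixels), "D" ([k1, k2, p1, p2, k3] as OpenCV has them; the pictures are not rectified), "extrinsics" (4x4, takes a point from world to camera coordinates). Camera axes: x right, y down, z forward; pixel columns grow to the right and rows downward; lengths in m; the calibration is good to about 2 mm. A picture is of the moment at which its call begins: read the wrist's pose just before it. calibration takes no time and is no camera call; for the wrist camera it gives the pose at the moment of the call.
- robot.close_job(): hands the job in; it is judged then, once.
The state is a dict: "t": time; "q": joint angles; "dq": joint speeds; "joint_torque": joint torques, N m; "tool_pos": TCP position; "orientation": TCP orientation; "force": force on the tool from outside, world axes, zero at the start; "wrist_torque": the same for the moment, N m; "opening": finger opening in m; "gripper_force": force on a finger pad.
Only numpy, scipy, OpenCV 4.12 (cv2) and the standard library are available. Lean on these libraries where they do the work, as an engineer would, in place of code of your own. Each camera call takes 0.05 s, during which the arm holds its last target. There are 200 camera calls.

## Working session

There is one attempt and no reset: what is moved stays moved. The work goes in short steps, Python scripts to look and compute and a tool call to move; the robot and the scene stay as the last step left them, time stands still between calls to the robot, and variables do not carry over. Pictures are saved under pics/ and viewed, at most 10 in all, crops included, and the job is handed in when it is done.

Besides the shell and the picture viewer there is one more tool, called after "Emit:" as name(argument=value, ...), one argument or row to a line, values as JSON. apply_moves: Moves the arm, as the interface text tells. Its arguments: {"type":"object","properties":{"series":{"type":"array"},"claw":{"type":"number"},"newtons":{"type":"number"}},"required":["series"]}

```bash
mkdir -p pics; ls
cat > h.py <<'E'
import numpy as np, cv2
from plant import robot
def snap(n):
    c=robot.calibration(n); im,d=robot.read_camera(n); return c,im,d
def KD(c): return np.array([[c['fx'],0,c['cx']],[0,c['fy'],c['cy']],[0,0,1.]]),np.array(c['D'],float)
def pts(c,uv,depth=None,z=None):
    """pixels -> world points, by depth or on plane z"""
    K,D=KD(c); uv=np.asarray(uv,float).reshape(-1,1,2)
    r=cv2.undistortPoints(uv,K,D).reshape(-1,2); r=np.c_[r,np.ones(len(r))]
    E=np.array(c['extrinsics']); R,t=E[:3,:3],E[:3,3]; o=-R.T@t
    if depth is not None: return (r*np.asarray(depth).reshape(-1,1)-t)@R
    w=r@R; return o+w*((z-o[2])/w[:,2])[:,None]
def cloud(c,d):
    v,u=np.nonzero(d>0); p=pts(c,np.c_[u,v],d[v,u]); P=np.full(d.shape+(3,),np.nan); P[v,u]=p; return P
E
python3 - <<'E'
from h import *
for n in ("scene","side"):
    c,im,d=snap(n); np.savez(n+".npz",im=im,d=d); cv2.imwrite(f"pics/{n}.png",im)
    E=np.array(c['extrinsics']); print(n,-E[:3,:3].T@E[:3,3],c['fx'])
print(robot.read_state())
E
```

```text
pics
scene [ 1.09725943 -0.28122545  1.10181611] 453.4480110819638
side [ 0.16006878 -0.93757116  0.8788807 ] 387.7246426365797
{'t': 0.1, 'q': array([-8.53729615e-02,  1.31092529e-01,  1.48914363e+00, -4.30291706e-06,
        1.52302302e+00, -8.53738815e-02]), 'dq': array([ 2.08414493e-03,  6.85824611e-04, -2.20340162e-03, -9.66128863e-05,
        6.79105084e-05, -1.52743567e-04]), 'joint_torque': array([ 2.89806376e-03, -5.61339462e+01, -4.93095982e+01,  7.72326719e-02,
        2.89617141e-02, -2.83941080e-05]), 'tool_pos': array([5.99797621e-01, 5.50596011e-05, 4.03802676e-01]), 'orientation': array([-2.22054057e+00, -2.22054308e+00,  1.69094714e-03]), 'force': array([-0.84633973,  0.98402928,  0.94964692]), 'wrist_torque': array([ 0.04811342, -0.02082501, -0.00076135]), 'gripper_force': 0.0, 'opening': 0.09289151640161084}
```

View pics/scene.png

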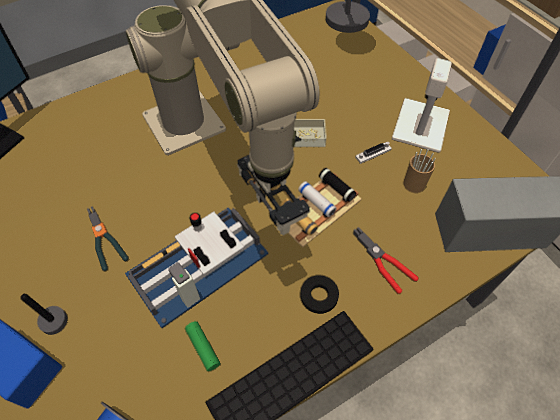

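View pics/side.png

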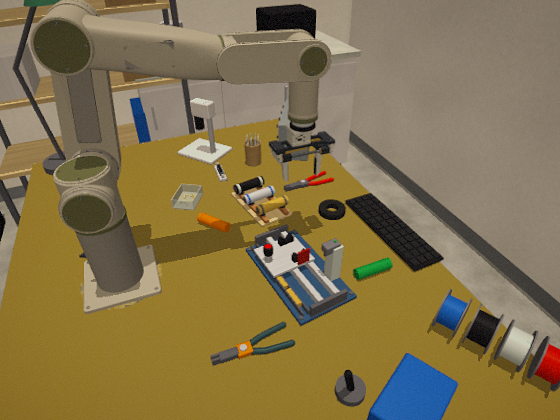

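The side view shows three cylinders that could be the part. The brass-yellow one with dark bands is at about (272,206), in the rack's near place. The plain orange cylinder at (212,222) and the green one at (373,268) lie on the table and have no bands, so the first fits. The jig has its red-capped knob at (268,249) and red stop at (302,256) (side), or (195,218) and (193,257) (scene). The travel direction is towards the white head.

Run:
```python
from h import *
def blobs(n,lo,hi,box,zr,minn=8):
    f=np.load(n+".npz"); im,d=f['im'],f['d']; c=robot.calibration(n); P=cloud(c,d)
    m=cv2.inRange(cv2.cvtColor(im,cv2.COLOR_BGR2HSV),lo,hi)
    x0,y0,x1,y1=box; k=np.zeros_like(m); k[y0:y1,x0:x1]=255; m&=k
    m[~((P[...,2]>zr[0])&(P[...,2]<zr[1]))]=0
    nn,l,s,ce=cv2.connectedComponentsWithStats(m)
    for i in range(1,nn):
        if s[i,4]>=minn:
            q=P[l==i]; e,V=np.linalg.eigh(np.cov(q[:,:2].T))
            print(n,ce[i].round(0),s[i,4],'med',np.median(q,0).round(3),'min',q.min(0).round(3),'max',q.max(0).round(3),'ax',V[:,1].round(3))
print('red')
for lo in ((0,150,80),(172,150,80)):
    hi=(lo[0]+7,255,255)
    blobs('side',lo,hi,(240,230,330,290),(.05,.15)); blobs('scene',lo,hi,(150,200,230,290),(.05,.15))
print('brass')
blobs('side',(14,90,60),(30,255,255),(230,170,300,225),(.045,.08),20)
print('white plate')
blobs('scene',(0,0,150),(180,60,255),(120,190,270,330),(.03,.06),100)
blobs('side',(0,0,150),(180,60,255),(240,230,360,320),(.03,.06),100)
im=np.load('side.npz')['im'][165:315,190:390]; cv2.imwrite('pics/crop1.png',cv2.resize(im,(800,600),interpolation=cv2.INTER_CUBIC))
```

```text
red
side [267. 246.] 31 med [ 0.431 -0.142  0.103] min [ 0.421 -0.153  0.099] max [ 0.443 -0.131  0.106] ax [-0.968 -0.253]
side [303. 256.] 125 med [ 0.522 -0.195  0.075] min [ 0.506 -0.2    0.052] max [ 0.543 -0.181  0.1  ] ax [-0.995 -0.104]
scene [194. 216.] 40 med [ 0.436 -0.141  0.101] min [ 0.423 -0.15   0.096] max [ 0.446 -0.131  0.106] ax [-0.879  0.477]
scene [193. 254.] 32 med [ 0.533 -0.192  0.096] min [ 0.513 -0.196  0.082] max [ 0.549 -0.188  0.099] ax [-0.985 -0.17 ]
brass
side [272. 204.] 256 med [0.54  0.103 0.06 ] min [0.481 0.081 0.045] max [0.605 0.133 0.069] ax [-0.985 -0.174]
white plate
scene [210. 242.] 1954 med [ 0.488 -0.131  0.045] min [ 0.413 -0.228  0.03 ] max [ 0.569 -0.026  0.06 ] ax [0.159 0.987]
scene [155. 279.] 168 med [ 0.514 -0.301  0.034] min [ 0.499 -0.34   0.03 ] max [ 0.526 -0.263  0.039] ax [-0.152  0.988]
scene [164. 296.] 154 med [ 0.569 -0.299  0.034] min [ 0.557 -0.333  0.03 ] max [ 0.581 -0.265  0.04 ] ax [-0.155  0.988]
side [280. 256.] 875 med [ 0.473 -0.138  0.046] min [ 0.407 -0.209  0.031] max [ 0.557 -0.03   0.058] ax [0.623 0.782]
side [323. 277.] 178 med [ 0.559 -0.264  0.035] min [ 0.544 -0.337  0.031] max [ 0.575 -0.188  0.053] ax [-0.135  0.991]
side [307. 284.] 198 med [ 0.505 -0.267  0.035] min [ 0.49  -0.333  0.031] max [ 0.521 -0.197  0.039] ax [-0.131  0.991]
```

View pics/crop1.png

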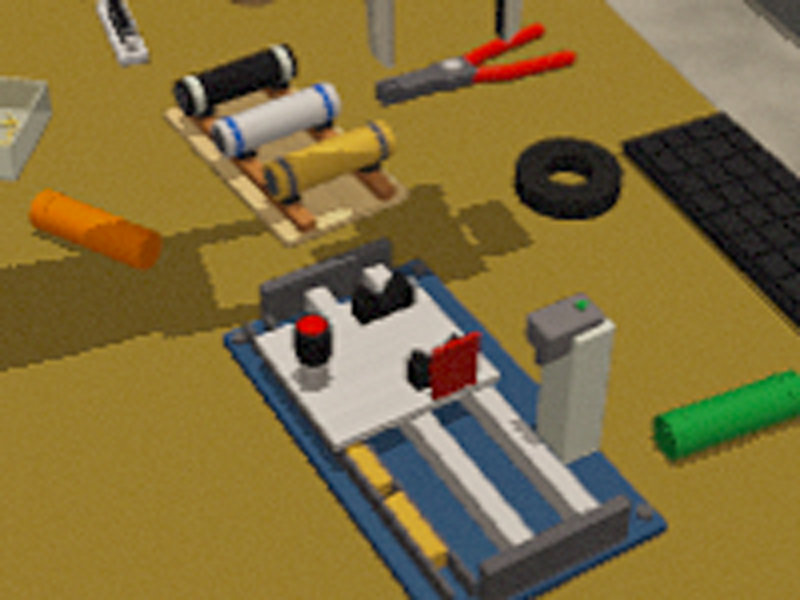

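The crop confirms it. The brass barrel with dark bands lies in the rack place nearest the jig, with the silver and black ones behind it. The orange and green cylinders are not in the rack and have no bands. Next I go over the jig for a closer look.

Emit:
apply_moves(
  series=[
    [[-30,-25,0],[0,0,0]],
    [[-30,-25,0],[0,0,0]],
    [[-30,-25,0],[0,0,0]],
    [[-20,-15,0],[0,0,0]],
    [[0,0,0],[0,0,0]],
    [[0,0,0],[0,0,0]],
  ],
  claw=0.62,
)

```text
t: 0.6
tool_pos: [0.5093, -0.1109, 0.4046]
orientation: [-2.224, -2.219, -0.0]
force: [1.5, -0.8, -0.4]
opening: 0.0594
gripper_force: 0.0
```

Run:
```python
from h import *
print(robot.read_state()['tool_pos'])
c,im,d=snap('wrist'); P=cloud(c,d); np.savez('w1.npz',im=im,P=P,d=d); cv2.imwrite('pics/w1.png',im)
E=np.array(c['extrinsics']); print(-E[:3,:3].T@E[:3,3],E[:3,:3].round(3))
```

```text
[ 0.50934929 -0.11091951  0.40458568]
[ 0.51008168 -0.03872809  0.38479759] [[ 1.    -0.004  0.   ]
 [-0.004 -0.965  0.264]
 [-0.001 -0.264 -0.965]]
```

View pics/w1.png

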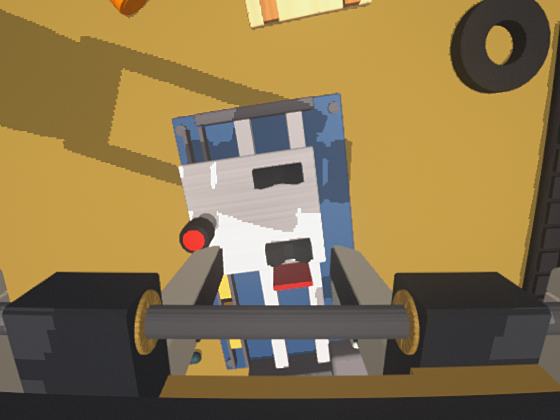

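The wrist view shows the red knob cap at (193,240), V blocks at (278,176) and (288,252), the red stop's top at (292,270), and the white plate's far edge from (180,165) to (313,148).

Run:
```python
from h import *
f=np.load('w1.npz'); im,P=f['im'],f['P']; c=robot.calibration('wrist'); hsv=cv2.cvtColor(im,cv2.COLOR_BGR2HSV)
def box(m,b):
    k=np.zeros(m.shape,bool); k[b[1]:b[3],b[0]:b[2]]=1; return (m>0)&k
dark=cv2.inRange(hsv,(0,0,0),(180,110,70)); red=cv2.inRange(hsv,(0,150,70),(8,255,255))|cv2.inRange(hsv,(172,150,70),(180,255,255))
def desc(nm,m):
    cnt=max(cv2.findContours(m.astype(np.uint8),cv2.RETR_EXTERNAL,cv2.CHAIN_APPROX_NONE)[0],key=cv2.contourArea)
    q=P[m]; q=q[np.isfinite(q[:,0])]
    print(nm,m.sum(),'px',cv2.minAreaRect(cnt),'z pct',np.percentile(q[:,2],[2,20,50,80,98]).round(3)); return cnt,q
for nm,b in (('V+',(245,155,310,195)),('V-',(260,232,318,270))):
    cnt,q=desc(nm,box(dark,b)); t=q[q[:,2]>.06]; 
    r=cv2.minAreaRect((t[:,:2]*1000).astype(np.float32)); print('   xy rect mm',np.round(r[0],1),np.round(r[1],1),r[2],'mean',t.mean(0).round(4))
cnt,q=desc('stop',box(red,(265,255,320,292))); t=q[q[:,2]>.088]; r=cv2.minAreaRect((t[:,:2]*1000).astype(np.float32)); print('   top rect',np.round(r[0],1),np.round(r[1],1),r[2],np.median(t[:,2]))
cnt,q=desc('cap',box(red,(175,215,215,260))); (u,v),rad=cv2.minEnclosingCircle(cnt); print('   cap c',u,v,rad,pts(c,[[u,v]],z=np.median(q[:,2])),q.mean(0))
pl=box(((hsv[...,1]<70)&(hsv[...,2]>110)&(abs(P[...,2]-.046)<.008)),(170,140,335,300)); cnt,q=desc('plate',pl)
# knob pixel edges, left edge of plate: fit lines
ys=np.arange(180,215,2); L=[[np.nonzero(pl[y])[0].min(),y] for y in ys]; w=pts(c,L,z=.046); k=np.polyfit(w[:,1],w[:,0],1); print('left edge dx/dy',k,'yaw',np.degrees(np.arctan(-k[0])))
xs=np.arange(195,300,4); T=[[x,np.nonzero(pl[:,x])[0].min()] for x in xs]; w=pts(c,T,z=.046); k=np.polyfit(w[:,0],w[:,1],1); print('top edge dy/dx',k,'yaw',np.degrees(np.arctan(k[0])))
```

```text
V+ 909 px ((277.4599609375, 175.72000122070312), (19.940412521362305, 48.507530212402344), 81.8698959350586) z pct [0.057 0.059 0.067 0.071 0.074]
   xy rect mm [511.  -87.8] [48.  17.7] 7.900137901306152 mean [ 0.5112 -0.0872  0.0686]
V- 296 px ((293.4399719238281, 252.07998657226562), (23.193105697631836, 34.223968505859375), 81.8698959350586) z pct [0.051 0.055 0.066 0.071 0.074]
   xy rect mm [ 522.8 -170.8] [46.5 18.5] 7.540550231933594 mean [ 0.5363 -0.1682  0.0688]
stop 198 px ((292.5286865234375, 285.22210693359375), (5.1828389167785645, 37.71955108642578), 82.64761352539062) z pct [0.095 0.096 0.096 0.097 0.098]
   top rect [ 525.5 -191.9] [37.2  6.4] 7.850050449371338 0.09639599437661178
cap 371 px ((193.5, 240.0), (20.0, 21.0), 90.0) z pct [0.101 0.102 0.103 0.103 0.104]
   cap c 193.32676696777344 239.99606323242188 11.088000297546387 [[ 0.43343294 -0.14093077  0.10285925]] [ 0.43283918 -0.14148426  0.10317486]
plate 11595 px ((253.18003845214844, 212.25999450683594), (116.24834442138672, 136.33018493652344), 81.8698959350586) z pct [0.045 0.046 0.046 0.047 0.048]
left edge dx/dy [-0.14341298  0.39630645] yaw 8.161310052085566
top edge dy/dx [ 0.15101316 -0.14103286] yaw 8.587529638015349
```

Emit:
apply_moves(
  series=[
    [[36,6,6],[0,0,0]],
    [[36,6,6],[0,0,0]],
    [[36,6,6],[0,0,0]],
    [[36,6,6],[0,0,0]],
    [[36,6,6],[0,0,0]],
    [[36,6,6],[0,0,0]],
    [[0,0,0],[0,0,0.12]],
    [[0,0,0],[0,0,0.12]],
    [[0,0,0],[0,0,0.12]],
    [[0,0,0],[0,0,0.12]],
    [[0,0,0],[0,0,0.12]],
    [[0,0,0],[0,0,0.12]],
  ],
)

```text
t: 1.65
tool_pos: [0.5462, 0.1077, 0.3683]
orientation: [-2.864, -1.291, 0.001]
force: [0.3, -0.1, 0.8]
opening: 0.0577
gripper_force: 0.0
```

Emit:
apply_moves(
  series=[
    [[0,0,0],[0,0,0.12]],
    [[0,0,0],[0,0,0.12]],
    [[0,0,0],[0,0,0.12]],
    [[0,0,0],[0,0,0.12]],
    [[0,0,0],[0,0,0.12]],
    [[0,0,0],[0,0,0.08]],
    [[0,0,0],[0,0,0]],
    [[0,0,0],[0,0,0]],
  ],
)

```text
t: 2.32
tool_pos: [0.5461, 0.1071, 0.3684]
orientation: [-3.129, -0.274, 0.001]
force: [0.1, 0.0, -0.2]
opening: 0.0578
gripper_force: 0.0
```

Run:
```python
from h import *
s=robot.read_state(); print(s['tool_pos'],cv2.Rodrigues(s['orientation'])[0].round(3),s['q'].round(3))
c,im,d=snap('wrist'); P=cloud(c,d); np.savez('w2.npz',im=im,P=P,d=d); cv2.imwrite('pics/w2.png',im)
```

```text
[0.54611966 0.10711666 0.3683913 ] [[ 0.985  0.174 -0.001]
 [ 0.174 -0.985  0.   ]
 [-0.    -0.    -1.   ]] [0.101 0.033 1.658 0.    1.452 1.497]
```

View pics/w2.png

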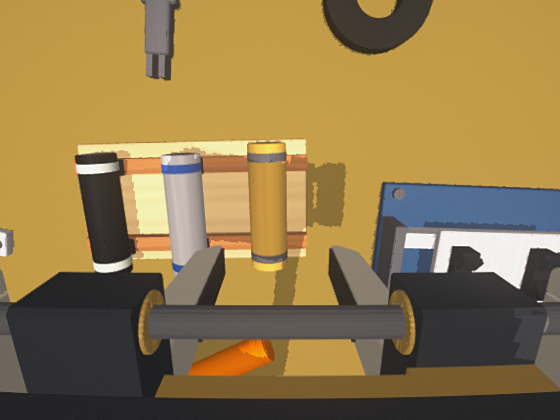

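The brass barrel stands upright in the picture from (267,145) to (268,268), with silver at (185,210) and black at (105,210). The fingers straddle it, slightly off to one side.

Run:
```python
from h import *
f=np.load('w2.npz'); im,P=f['im'],f['P']; c=robot.calibration('wrist')
z=P[...,2]; b=np.zeros(z.shape,bool); b[135:278,240:295]=1
m=b&(z>.047)&(z<.075); q=P[m]; print(m.sum(),'top z',np.percentile(q[:,2],[50,95,99]))
cnt=max(cv2.findContours(m.astype(np.uint8),cv2.RETR_EXTERNAL,cv2.CHAIN_APPROX_NONE)[0],key=cv2.contourArea); print(cv2.boundingRect(cnt))
# fit: per slice along axis, circle centre across via lstsq with r=18
ax=np.array([.985,.174]); 
for _ in range(3):
    n=np.array([-ax[1],ax[0]]); s=q[:,:2]@ax; t=q[:,:2]@n; S=[];T=[];Z=[]
    for s0 in np.arange(s.min()+.008,s.max()-.008,.006):
        k=abs(s-s0)<.004
        A=np.c_[2*t[k],2*q[k,2],np.ones(k.sum())]; x=np.linalg.lstsq(A,t[k]**2+q[k,2]**2,rcond=None)[0]
        S.append(s0);T.append(x[0]);Z.append(x[1])
    p=np.polyfit(S,T,1); ax=ax+p[0]*n; ax/=np.linalg.norm(ax)
print('yaw',np.degrees(np.arctan2(ax[1],ax[0])),'Z',np.median(Z),'T std',np.std(T))
n=np.array([-ax[1],ax[0]]); s=q[:,:2]@ax; lo,hi=np.percentile(s,[.3,99.7]); print('len',hi-lo,s.max()-s.min())
ctr=ax*(lo+hi)/2+n*np.median(T); print('centre',ctr)
# axis check from picture silhouette on plane z=.046: left/right edges per row
e=[[np.nonzero(m[r])[0][[0,-1]].mean(),r] for r in range(165,250,5)]; w=pts(c,e,z=.058); k=np.polyfit(w[:,0],w[:,1],1); print('mid line yaw',np.degrees(np.arctan(k[0])),'y at ctr x',np.polyval(k,ctr[0]))
st=robot.read_state(); R=cv2.Rodrigues(st['orientation'])[0]; print('in tool mm',(R.T@(np.r_[ctr,.046]-st['tool_pos'])*1000).round(1))
```

```text
4722 top z [0.06166342 0.06444906 0.06500805]
(247, 143, 41, 128)
yaw 10.991362051723401 Z 0.0465935895828698 T std 4.588669004530927e-05
len 0.11904949506701046 0.11981976966003122
centre [0.54295725 0.11395508]
mid line yaw 10.765838171545909 y at ctr x 0.11340427308897985
in tool mm [ -1.7  -7.4 322.4]
```

Emit:
apply_moves(
  series=[
    [[-2,-7.5,20],[0,0,-0.017]],
    [[0,0,30],[0,0,0]],
    [[0,0,30],[0,0,0]],
    [[0,0,30],[0,0,0]],
    [[0,0,25],[0,0,0]],
    [[0,0,15],[0,0,0]],
    [[0,0,4],[0,0,0]],
    [[0,0,0],[0,0,0]],
    [[0,0,0],[0,0,0]],
  ],
)

```text
t: 3.12
tool_pos: [0.5433, 0.1133, 0.2157]
orientation: [-3.128, -0.297, -0.002]
force: [0.2, 0.2, 1.3]
opening: 0.0579
gripper_force: 0.0
```

Emit:
apply_moves(
  series=[
    [[0,0,0],[0,0,0]],
    [[0,0,0],[0,0,0]],
    [[0,0,0],[0,0,0]],
    [[0,0,0],[0,0,0]],
    [[0,0,0],[0,0,0]],
    [[0,0,0],[0,0,0]],
  ],
  claw=0.3,
  newtons=25,
)

```text
t: 3.62
tool_pos: [0.5432, 0.1144, 0.2163]
orientation: [-3.125, -0.295, -0.003]
force: [-2.4, 7.3, 6.0]
opening: 0.0354
gripper_force: 25.0
```

Emit:
apply_moves(
  series=[
    [[0,0,-10],[0,0,0]],
    [[0,0,-25],[0,0,0]],
    [[0,0,-35],[0,0,0]],
    [[0,0,-35],[0,0,-0.06]],
    [[0,0,-10],[0,0,-0.12]],
    [[0,0,0],[0,0,-0.12]],
    [[0,0,0],[0,0,-0.12]],
    [[0,0,0],[0,0,-0.12]],
    [[0,0,0],[0,0,-0.12]],
    [[0,0,0],[0,0,-0.12]],
    [[0,0,0],[0,0,-0.12]],
    [[0,0,0],[0,0,-0.12]],
  ],
)

```text
t: 4.62
tool_pos: [0.5425, 0.1129, 0.3299]
orientation: [2.581, 1.792, -0.001]
force: [-1.0, -0.7, -3.0]
opening: 0.0358
gripper_force: 25.0
```

Emit:
apply_moves(
  series=[
    [[0,0,0],[0,0,-0.12]],
    [[0,0,0],[0,0,-0.12]],
    [[0,0,0],[0,0,-0.12]],
    [[0,0,0],[0,0,-0.12]],
    [[0,0,0],[0,0,-0.02]],
    [[0,0,0],[0,0,0]],
  ],
)

```text
t: 5.12
tool_pos: [0.5426, 0.1129, 0.3298]
orientation: [-2.067, -2.366, 0.0]
force: [0.2, 0.3, -2.7]
opening: 0.0351
gripper_force: 25.0
```

```bash
cat >> h.py <<'E'
YAW=np.radians(8.1); JX=np.array([np.cos(YAW),np.sin(YAW)]); JY=np.array([-JX[1],JX[0]]); SEAT=np.array([.5169,-.1293,.082])
def rel(target):
    s=robot.read_state(); R=cv2.Rodrigues(s['orientation'])[0]
    print('t',s['t'],'tcp',s['tool_pos'].round(4),'toolx yaw',np.degrees(np.arctan2(R[1,0],R[0,0])).round(2),'tilt',R[:2,2].round(4),'F',s['force'].round(1),'q6',s['q'][5].round(2))
    print('to go in tool mm',(R.T@(np.array(target)-s['tool_pos'])*1000).round(1))
E
python3 - <<'E'
from h import *
rel(SEAT+[0,0,.167]+.005*np.r_[JY,0])
E
```

```text
t 5.1167 tcp [0.5426 0.1129 0.3298] toolx yaw 97.74 tilt [-0.0002 -0.0002] F [ 0.2  0.3 -2.7] q6 -0.02
to go in tool mm [-231.5  -58.1   80.9]
```

Emit:
apply_moves(
  series=[
    [[-20,-5,0],[0,0,-0.006]],
    [[-35,-9,0],[0,0,0]],
    [[-38,-9,0],[0,0,0]],
    [[-38,-9,0],[0,0,0]],
    [[-38,-10,0],[0,0,0]],
    [[-38,-10,0],[0,0,0]],
    [[-25,-7,15],[0,0,0]],
    [[0,0,15],[0,0,0]],
    [[0,0,0],[0,0,0]],
    [[0,0,0],[0,0,0]],
  ],
)

```text
t: 5.95
tool_pos: [0.5167, -0.1249, 0.2989]
orientation: [-2.06, -2.369, 0.001]
force: [0.7, 1.3, -2.4]
opening: 0.0358
gripper_force: 25.0
```

Run:
```python
from h import *
rel(SEAT+[0,0,.167]+.005*np.r_[JY,0])
c,im,d=snap('wrist'); P=cloud(c,d); c2,im2,d2=snap('side'); P2=cloud(c2,d2); np.savez('w3.npz',im=im,P=P,im2=im2,P2=P2)
v=im2[165:315,190:390]; cv2.imwrite('pics/w3.png',np.hstack([cv2.resize(im,(400,300)),cv2.resize(v,(400,300))]))
```

```text
t 5.95 tcp [ 0.5167 -0.1249  0.2989] toolx yaw 97.99 tilt [-0.0025  0.0012] F [ 0.7  1.3 -2.4] q6 -0.47
to go in tool mm [ 0.6 -0.3 49.9]
```

View pics/w3.png

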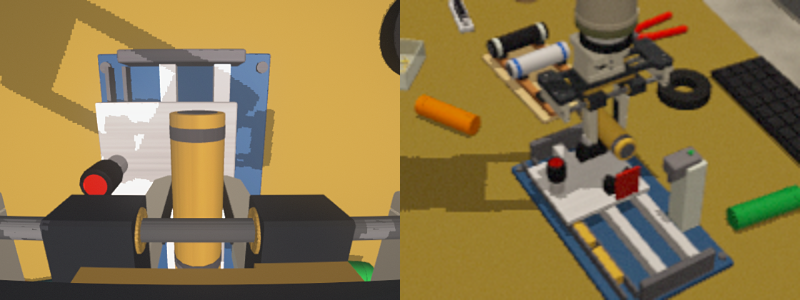

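The left half (wrist) shows the barrel held level between the fingers over the cradle, its far end at about (197,112). The right half (side) shows the barrel above the stop. I'll measure how it sits in the hand.

Run:
```python
from h import *
f=np.load('w3.npz'); P=f['P']; s=robot.read_state(); R=cv2.Rodrigues(s['orientation'])[0]
q=((P.reshape(-1,3)-s['tool_pos'])@R*1000).reshape(P.shape)  # tool mm
m=np.zeros(P.shape[:2],bool); m[145:300,236:318]=1; m&=(q[...,2]<178)&(q[...,2]>140)&(abs(q[...,1])<22)
w=q[m]; print(len(w),'x range',np.percentile(w[:,0],[.5,99.5]),'max',w[:,0].max())
X=[];Y=[];Z=[]
for x0 in np.arange(25,56,4):
    k=abs(w[:,0]-x0)<3
    if k.sum()<30: continue
    A=np.c_[2*w[k,1],2*w[k,2],np.ones(k.sum())]; a=np.linalg.lstsq(A,w[k,1]**2+w[k,2]**2,rcond=None)[0]; X.append(x0);Y.append(a[0]);Z.append(a[1])
print('yslope',np.polyfit(X,Y,1),'zslope',np.polyfit(X,Z,1))
```

```text
11224 x range [-8.90652503 58.07247721] max 58.20927498812367
yslope [-7.50083362e-04 -9.95732630e-01] zslope [-1.12569285e-03  1.71307374e+02]
```

Emit:
apply_moves(
  series=[
    [[2,0.7,15],[0,0,-0.002]],
    [[0,0,15],[0,0,0]],
    [[0,0,8],[0,0,0]],
    [[0,0,3],[0,0,0]],
    [[0,0,2],[0,0,0]],
    [[0,0,1],[0,0,0]],
    [[0,0,0],[0,0,0]],
    [[0,0,0],[0,0,0]],
  ],
)

```text
t: 6.72
tool_pos: [0.5181, -0.1229, 0.2565]
orientation: [2.054, 2.376, 0.001]
force: [-1.0, 1.2, -2.7]
opening: 0.0354
gripper_force: 25.0
```

Emit:
apply_moves(
  series=[
    [[0,0,1.5],[0,0,0]],
    [[0,0,1],[0,0,0]],
    [[0,0,0],[0,0,0]],
    [[0,0,0],[0,0,0]],
  ],
)

```text
t: 7.05
tool_pos: [0.518, -0.123, 0.2542]
orientation: [2.054, 2.376, 0.001]
force: [-3.0, 1.0, 4.9]
opening: 0.0352
gripper_force: 25.0
```

Emit:
apply_moves(
  series=[
    [[0,-0.7,0.8],[0,0,0]],
    [[0,0,0],[0,0,0]],
    [[-1,0,0],[0,0,0]],
    [[-1,0,0],[0,0,0]],
    [[-1,0,0],[0,0,0]],
    [[0,0,0],[0,0,0]],
    [[0,0,0],[0,0,0]],
  ],
)

```text
t: 7.63
tool_pos: [0.5176, -0.1256, 0.2534]
orientation: [-2.054, -2.376, -0.001]
force: [-5.3, 5.2, 8.6]
opening: 0.0353
gripper_force: 25.0
```

Emit:
apply_moves(
  series=[
    [[-1,-0.7,0],[0,0,0]],
    [[-0.7,0,0],[0,0,0]],
    [[0,0,0],[0,0,0]],
    [[0,0,0],[0,0,0]],
  ],
)

```text
t: 7.97
tool_pos: [0.5169, -0.1276, 0.2526]
orientation: [-2.054, -2.376, -0.0]
force: [-4.7, 3.8, 4.1]
opening: 0.0353
gripper_force: 25.0
```

Emit:
apply_moves(
  series=[
    [[-0.7,0,0],[0,0,0]],
    [[0,0,0],[0,0,0]],
    [[0,0,0],[0,0,0]],
  ],
)

```text
t: 8.22
tool_pos: [0.5169, -0.1281, 0.2524]
orientation: [-2.054, -2.376, -0.0]
force: [-4.1, 5.0, 3.5]
opening: 0.0354
gripper_force: 25.0
```

Emit:
apply_moves(
  series=[
    [[-0.7,0,0],[0,0,0]],
    [[0,0,0],[0,0,0]],
    [[0,0,0],[0,0,0]],
  ],
)

```text
t: 8.47
tool_pos: [0.517, -0.1287, 0.2524]
orientation: [-2.054, -2.375, -0.0]
force: [-4.0, 5.1, 4.2]
opening: 0.0354
gripper_force: 25.0
```

Emit:
apply_moves(
  series=[
    [[-1,0,0],[0,0,0]],
    [[0,0,0],[0,0,0]],
    [[0,0,0],[0,0,0]],
  ],
)

```text
t: 8.72
tool_pos: [0.5171, -0.1291, 0.2524]
orientation: [-2.053, -2.374, -0.002]
force: [-6.1, 8.1, 7.3]
opening: 0.0351
gripper_force: 25.0
```

Emit:
apply_moves(
  series=[
    [[-1,0,0],[0,0,0]],
    [[0,0,0],[0,0,0]],
    [[0,0,0],[0,0,0]],
  ],
)

```text
t: 8.97
tool_pos: [0.5171, -0.1295, 0.2523]
orientation: [-2.052, -2.374, -0.003]
force: [-6.0, 13.6, 9.5]
opening: 0.0356
gripper_force: 25.0
```

Emit:
apply_moves(
  series=[
    [[0,0,0],[0,0,0]],
    [[0,0,0],[0,0,0]],
    [[0,0,0],[0,0,0]],
    [[0,0,0],[0,0,0]],
    [[0,0,0],[0,0,0]],
  ],
  claw=0.6,
)

```text
t: 9.38
tool_pos: [0.5176, -0.1314, 0.2524]
orientation: [2.055, 2.376, -0.0]
force: [0.9, 0.1, 0.4]
opening: 0.0553
gripper_force: 0.0
```

Emit:
apply_moves(
  series=[
    [[0,0,-10],[0,0,0]],
    [[0,0,-30],[0,0,0]],
    [[0,0,-35],[0,0,0]],
    [[0,0,-25],[0,0,0]],
    [[0,0,0],[0,0,0]],
    [[0,0,0],[0,0,0]],
  ],
)

```text
t: 9.88
tool_pos: [0.5182, -0.1314, 0.3555]
orientation: [2.052, 2.373, 0.003]
force: [-0.3, 0.5, -0.5]
opening: 0.0557
gripper_force: 0.0
```

```bash
cat > chk.py <<'E'
from h import *
import sys
rel(SEAT)
c,im,d=snap('wrist'); P=cloud(c,d); np.savez(sys.argv[1]+'.npz',im=im,P=P); cv2.imwrite(f'pics/{sys.argv[1]}.png',im)
q=P.reshape(-1,3)-SEAT; J=np.c_[q[:,:2]@JX,q[:,:2]@JY,q[:,2]].reshape(P.shape)*1000
hsv=cv2.cvtColor(im,cv2.COLOR_BGR2HSV); red=cv2.inRange(hsv,(0,150,70),(8,255,255))|cv2.inRange(hsv,(172,150,70),(180,255,255))
k=(red>0)&(abs(J[...,0]+85)<20)&(J[...,2]>0); print('cap jig mm',J[k].mean(0).round(1),k.sum())
st=(red>0)&(abs(J[...,0])<22)&(J[...,2]>9); 
if st.sum(): print('stop top y range',np.percentile(J[st][:,1],[2,98]).round(1),st.sum())
sh=float(sys.argv[2]) if len(sys.argv)>2 else 0
m=(abs(J[...,0])<19)&(J[...,1]+sh>-62)&(J[...,1]+sh<70)&(J[...,2]>4)&(J[...,2]<24)&(red==0)&(hsv[...,1]>60); w=J[m]; print('barrel n',len(w),'y',np.percentile(w[:,1],[.3,99.7]).round(1))
X=[];Y=[];Z=[]
for x0 in np.arange(w[:,1].min()+5,w[:,1].max()-5,6):
    k=abs(w[:,1]-x0)<3
    if k.sum()<40: continue
    A=np.c_[2*w[k,0],2*w[k,2],np.ones(k.sum())]; a=np.linalg.lstsq(A,w[k,0]**2+w[k,2]**2,rcond=None)[0]; X.append(x0);Y.append(a[0]);Z.append(a[1])
print('x fit',np.polyfit(X,Y,1).round(4),'z fit',np.polyfit(X,Z,1).round(4))
E
python3 chk.py w4
```

```text
t 9.8833 tcp [ 0.5182 -0.1314  0.3555] toolx yaw 98.3 tilt [ 0.0049 -0.0018] F [-0.3  0.5 -0.5] q6 -0.49
to go in tool mm [  3.   -2.3 273.5]
cap jig mm [-85.   -1.2  20.8] 554
stop top y range [-66.3 -61.4] 219
barrel n 5733 y [-61.5  58.7]
x fit [-0.0031  0.3876] z fit [-0.0052  0.891 ]
```

View pics/w4.png

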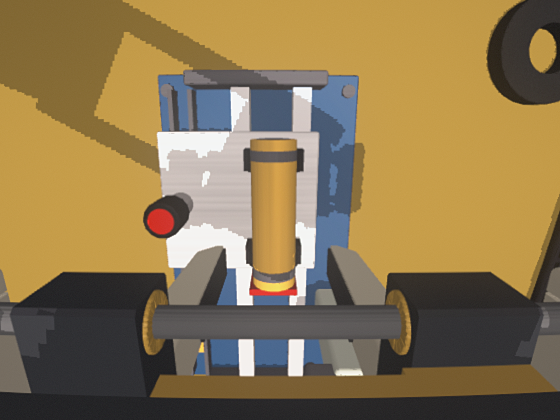

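The barrel touches the stop: its end is at -61.5 mm and the stop face at -61.4. It is centred and down. The carriage took up 1.2 mm of its play. Next is the knob, with the closing line along the travel.

Emit:
apply_moves(
  series=[
    [[1,-28,0],[0,0,0]],
    [[0,-29,0],[0,0,0]],
    [[0,-29,0],[0,0,0]],
    [[0,0,0],[0,0,0.121]],
    [[0,0,0],[0,0,0.121]],
    [[0,0,0],[0,0,0.121]],
    [[0,0,0],[0,0,0.121]],
    [[0,0,0],[0,0,0.121]],
    [[0,0,0],[0,0,0.121]],
    [[0,0,0],[0,0,0.121]],
    [[0,0,0],[0,0,0.121]],
    [[0,0,0],[0,0,0.121]],
  ],
)

```text
t: 10.93
tool_pos: [0.4317, -0.1423, 0.3506]
orientation: [-2.989, -0.959, 0.004]
force: [0.1, -0.0, 0.2]
opening: 0.0558
gripper_force: 0.0
```

Emit:
apply_moves(
  series=[
    [[0,0,15],[0,0,0.121]],
    [[0,0,15],[0,0,0.121]],
    [[0,0,10],[0,0,0.121]],
    [[0,0,0],[0,0,0.121]],
    [[0,0,0],[0,0,0]],
    [[0,0,0],[0,0,0]],
  ],
)

```text
t: 11.43
tool_pos: [0.4318, -0.1423, 0.3113]
orientation: [-3.132, -0.23, 0.003]
force: [0.1, 0.8, 0.7]
opening: 0.0556
gripper_force: 0.0
```

Run:
```python
from h import *
rel(np.r_[SEAT[:2]-.085*JX-.0012*JY,.089+.167])
```

```text
t 11.4333 tcp [ 0.4318 -0.1423  0.3113] toolx yaw 8.4 tilt [-0.0021  0.001 ] F [0.1 0.8 0.7] q6 0.99
to go in tool mm [ 1.2  0.3 55.3]
```

Emit:
apply_moves(
  series=[
    [[1,0,20],[0,0,0.005]],
    [[0,0,20],[0,0,0]],
    [[0,0,11],[0,0,0]],
    [[0,0,4],[0,0,0]],
    [[0,0,0],[0,0,0]],
    [[0,0,0],[0,0,0]],
  ],
)

```text
t: 11.93
tool_pos: [0.4334, -0.1425, 0.258]
orientation: [3.134, 0.218, 0.0]
force: [0.1, 0.3, 0.1]
opening: 0.056
gripper_force: 0.0
```

Emit:
apply_moves(
  series=[
    [[0,0,0],[0,0,0]],
    [[0,0,0],[0,0,0]],
    [[0,0,0],[0,0,0]],
    [[0,0,0],[0,0,0]],
    [[0,0,0],[0,0,0]],
    [[0,0,0],[0,0,0]],
  ],
  claw=0.2,
  newtons=30,
)

```text
t: 12.43
tool_pos: [0.4334, -0.142, 0.2579]
orientation: [-3.133, -0.217, -0.001]
force: [-1.6, 4.7, 5.7]
opening: 0.0292
gripper_force: 30.0
```

Emit:
apply_moves(
  series=[
    [[0,0,-4],[0,0,0]],
    [[0,0,-4],[0,0,0]],
    [[0,0,-4],[0,0,0]],
    [[0,0,-4],[0,0,0]],
    [[0,0,0],[0,0,0]],
    [[0,0,0],[0,0,0]],
  ],
)

```text
t: 12.93
tool_pos: [0.4333, -0.142, 0.2727]
orientation: [-3.133, -0.217, -0.001]
force: [5.6, 2.3, -9.6]
opening: 0.0298
gripper_force: 30.0
```

Emit:
apply_moves(
  series=[
    [[0,2,0],[0,0,0]],
    [[0,4,0],[0,0,0]],
    [[0,6,0],[0,0,0]],
    [[0,8,0],[0,0,0]],
    [[0,8,0],[0,0,0]],
    [[0,8,0],[0,0,0]],
    [[0,8,0],[0,0,0]],
    [[0,6,0],[0,0,0]],
    [[0,4,0],[0,0,0]],
    [[0,2,0],[0,0,0]],
    [[0,0,0],[0,0,0]],
    [[0,0,0],[0,0,0]],
  ],
)

```text
t: 13.93
tool_pos: [0.4411, -0.1978, 0.2725]
orientation: [-3.134, -0.216, -0.001]
force: [7.3, -0.0, -10.0]
opening: 0.0294
gripper_force: 30.0
```

Emit:
apply_moves(
  series=[
    [[0,3,0],[0,0,0]],
    [[0,5,0],[0,0,0]],
    [[0,4,0],[0,0,0]],
    [[0,2,0],[0,0,0]],
    [[0,0,2],[0,0,0]],
    [[0,0,3],[0,0,0]],
    [[0,0,0],[0,0,0]],
    [[0,0,0],[0,0,0]],
  ],
)

```text
t: 14.6
tool_pos: [0.4431, -0.2115, 0.2676]
orientation: [-3.134, -0.216, -0.001]
force: [6.7, -0.0, -7.8]
opening: 0.0296
gripper_force: 30.0
```

Emit:
apply_moves(
  series=[
    [[0,0,0],[0,0,0]],
    [[0,0,0],[0,0,0]],
    [[0,0,0],[0,0,0]],
    [[0,0,0],[0,0,0]],
  ],
  claw=0.42,
)

```text
t: 14.93
tool_pos: [0.4428, -0.2119, 0.2687]
orientation: [3.134, 0.216, 0.0]
force: [0.2, -0.1, -0.1]
opening: 0.0388
gripper_force: 0.0
```

Emit:
apply_moves(
  series=[
    [[0,1,4],[0,0,0]],
    [[0,1,4],[0,0,0]],
    [[0,1,0],[0,0,0]],
    [[0,1,0],[0,0,0]],
    [[0,1,0],[0,0,0]],
    [[0,1,0],[0,0,0]],
    [[0,1.5,0],[0,0,0]],
    [[0,1.5,0],[0,0,0]],
    [[0,1.5,0],[0,0,0]],
    [[0,1.5,0],[0,0,0]],
    [[0,1.5,0],[0,0,0]],
    [[0,1.5,0],[0,0,0]],
  ],
)

```text
t: 15.93
tool_pos: [0.4448, -0.2266, 0.2602]
orientation: [-3.134, -0.216, 0.001]
force: [-0.9, 3.2, -2.3]
opening: 0.0391
gripper_force: 1.9
```

Emit:
apply_moves(
  series=[
    [[0,1.2,0],[0,0,0]],
    [[0,1.2,0],[0,0,0]],
    [[0,1.2,0],[0,0,0]],
    [[0,1.2,0],[0,0,0]],
    [[0,1.2,0],[0,0,0]],
    [[0,1.2,0],[0,0,0]],
  ],
)

```text
t: 16.43
tool_pos: [0.4459, -0.2338, 0.2604]
orientation: [-3.134, -0.216, 0.0]
force: [-1.9, 3.3, -2.6]
opening: 0.0393
gripper_force: 1.8
```

Emit:
apply_moves(
  series=[
    [[0,1.2,0],[0,0,0]],
    [[0,1.2,0],[0,0,0]],
    [[0,1.2,0],[0,0,0]],
    [[0,1.2,0],[0,0,0]],
    [[0,1.2,0],[0,0,0]],
  ],
)

```text
t: 16.85
tool_pos: [0.4468, -0.2398, 0.2605]
orientation: [3.134, 0.216, 0.0]
force: [-0.5, 4.1, -3.1]
opening: 0.0389
gripper_force: 1.8
```

Emit:
apply_moves(
  series=[
    [[0,1.2,0],[0,0,0]],
    [[0,1.2,0],[0,0,0]],
    [[0,1.2,0],[0,0,0]],
    [[0,1.2,0],[0,0,0]],
  ],
)

```text
t: 17.18
tool_pos: [0.4474, -0.2445, 0.2604]
orientation: [-3.134, -0.216, 0.0]
force: [-1.8, 3.8, -2.7]
opening: 0.0391
gripper_force: 1.7
```

Emit:
apply_moves(
  series=[
    [[0,1.2,0],[0,0,0]],
    [[0,1.2,0],[0,0,0]],
    [[0,1.2,0],[0,0,0]],
    [[0,1.2,0],[0,0,0]],
  ],
)

```text
t: 17.52
tool_pos: [0.4485, -0.2499, 0.2612]
orientation: [3.132, 0.216, 0.002]
force: [0.1, -0.2, 0.4]
opening: 0.0391
gripper_force: 0.0
```

Run:
```python
from h import *
for n in ('side','scene'):
    c,im,d=snap(n); P=cloud(c,d); q=P.reshape(-1,3)-SEAT; J=(np.c_[q[:,:2]@JX,q[:,:2]@JY,q[:,2]].reshape(P.shape)*1000)
    hsv=cv2.cvtColor(im,cv2.COLOR_BGR2HSV); red=cv2.inRange(hsv,(0,150,70),(8,255,255))|cv2.inRange(hsv,(172,150,70),(180,255,255))
    k=(red>0)&(abs(J[...,0]+85)<20)&(abs(J[...,1]+105)<30); s=(red>0)&(abs(J[...,0])<22)&(abs(J[...,1]+165)<40)
    print(n,k.sum(), J[k].mean(0).round(1) if k.sum() else '', s.sum(), J[s].mean(0).round(1) if s.sum() else '')
```

```text
side 14 [ -90.1 -109.8   20.4] 153 [  -2.5 -173.5   -6.7]
scene 46 [ -81.2 -108.8   20.8] 43 [   9.7 -171.8    6.6]
```

The red cap is back at 102.6 mm, its height with the pin down, and the push force is gone, so the pin has snapped in. I'm lifting clear and checking the barrel.

Emit:
apply_moves(
  series=[
    [[0,0,-5],[0,0,0]],
    [[0,0,-15],[0,0,0]],
    [[0,0,-30],[0,0,0]],
    [[0,0,-30],[0,0,0]],
    [[-15,0,-20],[0,0,0]],
    [[-15,0,0],[0,0,0]],
    [[0,0,0],[0,0,0]],
    [[0,0,0],[0,0,0]],
  ],
)

```text
t: 18.28
tool_pos: [0.4182, -0.2534, 0.361]
orientation: [3.133, 0.215, 0.002]
force: [0.2, -0.1, -0.8]
opening: 0.0394
gripper_force: 0.0
```

```bash
python3 chk.py w5 109
```

```text
t 18.2833 tcp [ 0.4182 -0.2534  0.361 ] toolx yaw 7.83 tilt [ 0.0012 -0.0008] F [ 0.2 -0.1 -0.8] q6 0.78
to go in tool mm [ 114.4 -109.8  279. ]
cap jig mm [ -85.  -108.2   20.8] 568
stop top y range [-173.9 -168.5] 429
barrel n 7383 y [-168.4  -49. ]
x fit [0.0019 0.1344] z fit [-0.0019  0.9982]
```

View pics/w5.png

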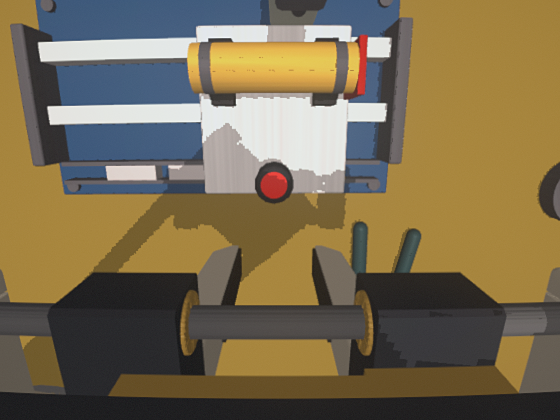

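The barrel, from (190,68) to (360,68), lies against the red stop at (362,65): its end is at -168.4 mm and the stop face at -168.5. The knob cap at (274,185) is at pin-down height, the same as at the start, with the carriage at about 0.108. The arm is clear, so I'm handing in.

```bash
python3 -c "
from plant import robot
print(robot.close_job())"
```

```text
the job is handed in; nothing more can be done
None
```

The job is handed in (the result was not shown): at the last look the brass barrel lay home in its cradle against the red stop, the carriage was at about 0.108 m with the plunger pin fully down, and the arm touched nothing.

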